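# Press a loose brush handle home in the ratchet clamp and release it

## Task

The wooden handle of the basting brush lying in the ratchet clamp has worked part-way off its steel shank. Pump the clamp's trigger until its jaw has pushed the handle fully home against the brush's steel collar, feeling for the moment it seats and squeezing gently so the brush is not crushed, then keep the release paddle pressed until the jaw has sprung all the way back. Let the clamp do the pushing: do not touch the brush or the jaw's nose yourself, and leave the other things on the shelf as they are.

Things in the scene. Friction and masses are not known exactly. Their poses are not given: they have to be found in the camera images.
- clamp: One-hand ratchet clamp fixed on the shelf: grey foot plate, x -45 to 303 of its frame, 70 wide, 12 thick. Origin on the shelf, under the trigger's pivot (118 high). x, horizontal, points from the trigger end to the fixed jaw: the way the moving jaw advances; z up. The brush bed is a wooden block, top 30 high, x 150 to 303, with low side rails and a steel keeper strap over the handle, 61 high.
- tower (a point): Top of the pivot tower: two side plates, outer faces 42 apart, at clamp x -12 to 12, 131 high. Elsewhere, x -24 to 100, the plates are 57 high, but 70 high at x 74 to 92.
- fixed_jaw (a point): Fixed jaw: midway between two steel posts, 15 wide with an 18 gap, at the top (66 high) of their near face, clamp x 288. The brush's neck lies in the gap.
- trigger_pad (a point): Centre of the top of the press pad (30 long, 32 wide) at the free end of the trigger, a steel lever reaching backwards from the tower. At rest it is at clamp x -101, y 0, 147 above the shelf. Press it straight down with shut fingers: it swings on a 105 mm arm to a hard stop 44 mm lower; a spring lifts it back.
- trigger (a joint): Trigger angle in rad: 0 at rest, 0.42 fully down. At the pad it takes 2 to 6 N while the jaw runs free and 8 to 11 N while driving the handle along its shank (pad at up to 40 mm/s); once the handle is seated it rises about 2 N per further mm of pad travel: 14 N is seated and snug, about 19 N crushes. A brief jolt as the pawl bites and the hard stop can feel alike.
- release_pad (a point): Centre of the top of the release paddle, a steel plate 26 by 26 between the tower and the moving jaw, at clamp x 42, y 0, 79 above the shelf at rest. Pressed straight down (2 to 8 N) it swings to a stop 14 mm lower, drifting 6 mm towards the tower.
- release (a joint): Release paddle angle in rad: about 0 at rest, 0.35 fully down; it twitches by 0.1 as teeth pass. From about 4 mm down it frees the jaw, which its spring pulls back within 1 s while the paddle stays down and the trigger is up. Let go early and the jaw catches on the next tooth.
- jaw (a joint): Advance of the moving jaw in m: 0 fully back (its spring pulls it there), 0.007 to 0.0185 at the start, about 0.051 when it presses a seated handle; range 0.082. A full trigger stroke advances it by one 9 mm tooth; the first third of the stroke is idle while the pawl drops in. A jaw that has not quite reached the next tooth slides back to the last one.
- nose: Black rubber nose on the front of the moving jaw, 22 in diameter, 12 long, on a stiff spring (9 N per mm, 12 mm travel). Origin at the centre of its back face on the clamp's axis, 42 above the shelf; its front, 12 mm ahead, pushes the handle's butt. More than 28 N between nose and brush crushes the brush.
- brush: Loose basting brush lying along the clamp in its bed. Origin at the handle-side face of its steel collar (34 wide, 24 high, 6 thick), on the brush's axis, 42 above the shelf; x points along the brush to its silicone head, parallel to the clamp's x. Collar lies 1 to 3 mm short of the steel posts to begin with and is pushed against them.
- grip (a joint): How far the wooden handle has been pushed along the shank, in m: 0 to 0.010 at the start, 0.026 fully home against the collar. It is a tight fit: 8 N moves it, and it stays where it is left.
- grip_butt (a point): Centre of the butt end of the wooden handle (24 in diameter, 90 long), the end the jaw's nose pushes.
- grip_front (a point): Centre of the other end of the wooden handle; 0 from the brush's origin when home.
- tongs: Bystander: steel tongs, 240 long, lying flat; origin under the middle.
- rub_bowl: Bystander: white ceramic rub bowl, 100 across, 45 high; origin under its centre.
- spray_cap: Bystander: green plastic spray bottle cap, 28 across, 30 high, standing beside the clamp; origin under its centre.
- drip_tray: Bystander: open aluminium drip tray 200 by 120, 25 high; origin under its centre.
- shaker: Bystander: glass jar with steel cap, 56 across, 90 high; origin under its centre.
- turner: Bystander: spatula 260 long lying flat; origin under the middle.
- condiment_lid (a joint): Bystander: lid of the stainless condiment box (130 by 200, 86 high with its lid, fixed towards the right end of the shelf): 0 shut, grows as it opens (rad).
There are look-alikes about, which are no part of the job. What is meant by the brush is not white, and is the larger of those in its own colour.

How it is judged (in metres and radians):
On the way, in this order (a step that is already met when the one before it is completed fails the run):
1. the jaw, advanced by the trigger, has pushed the handle home (within 1.5 mm) (value of joint grip above 0.0245 m and value of joint jaw above 0.035 m), for 0.2 s.
2. the jaw has sprung fully back with the handle still home (value of joint jaw below 0.004 m and value of joint grip above 0.0245 m), for 0.2 s.
At the end, for the whole second after the job is handed in: The handle is home on its shank within 1.5 mm, the jaw is back within 4 mm of its rear stop, the trigger is up, and the brush lies still in the clamp's bed within 15 mm of where it lay (all of step 2 and value of joint trigger below 0.05 rad and distance of brush from where it was at the start of the episode below 0.015 m and linear speed of brush below 0.01 m/s); the robot touches nothing.
It fails at once if the brush is crushed: more than 28 N between the jaw's nose and the brush (contact force between nose and brush above 28 N).
It fails at once if the robot touches the brush (contact force between any of the arm, the fingers and brush above 1 N).
It fails at once if the robot touches the jaw's nose (contact force between any of the arm, the fingers and nose above 1 N).
It fails at once if a bystander is shifted by more than 20 mm or the condiment box opened (distance of any of tongs, rub_bowl, spray_cap, drip_tray, shaker, turner from where it was at the start of the episode above 0.02 m or value of joint condiment_lid above 0.15 rad).
It also fails if it takes over 54 s, if anything falls off the work surface, if the arm or the gripper's body presses on something with over 40 N, if the wrist force passes 120 N, or if a joint passes its speed limit or range.

## Robot

A 6-joint arm with a two-finger parallel gripper is mounted at the origin on the work surface. World frame = base frame: x ahead of the robot, y to its left, z up, the work surface at z = 0. Lengths are in mm, angles in rad, forces in N, time in s.
With the tool pointing down it reaches from about 150 to 775 mm from the base axis. Payload 6.1 kg.
Tool frame: the origin (TCP) lies between the finger pads; the fingertips stand 11 mm ahead of it and the grasp point (between the pads) lies 8 mm behind it; z points along the fingers, y is the direction in which the jaws open and shut (so a half turn about z gives the same grasp; the last joint's range is limited). The gripper opens to 85 mm and grips with 20 to 120 N. Pads are 22 mm wide; open, the fingers measure 114 mm over their backs; the gripper's body (76 mm by 85 mm) begins 54 mm behind the grasp point. The pads swing forward as they close: fully open they stand 13 mm farther back than shut.
Start: joints at [-1.178, 0.126, -0.04, 1.405, 0, 1.571], TCP at [200.95, -485.002, 202.995] pointing down, gripper open.
Joint ranges: [-2.72, 2.72], [-0.95, 1.95], [-1.27, 1.35], [-1.78, 2.02], [-1.46, 1.47], [-3.14, 3.14]. Speed limits (rad/s): [2.39, 2.39, 3.01, 3.14, 3.14, 3.14].

## Interface

Orientations are given as [roll, pitch, yaw] about the fixed x, y, z axes, in that order (R = Rz(yaw) Ry(pitch) Rx(roll)).
In Python, from bench import * gives the robot as it stands. Calls block until the motion is done:
- goto(position, orientation): joint-space move of the TCP to a pose.
- move_l(position, attitude=None, speed=150): straight line of the TCP; attitude=None keeps the orientation; speed is the mean speed in mm/s.
- goto_joints(angles): joint-space move.
- gripper_to(opening): finger opening in mm; the grip force is fixed at half the most; returns when the fingers have stopped.
- pause(seconds).
- inverse_kinematics(position, orientation): joint angles nearest the present ones, or None.
- get_state(): the state.
- grab_frame(name): name is "side" or "top" or "wrist"; returns (picture, depth): 384x512x3 uint8, blue, green, red; 384x512 float32, mm along the optical axis (not along the pixel's ray), 0 where there is no reading.
- camera_model(name): a dict with "fx", "fy", "cx", "cy" (pixels), "pose" (4x4, takes a point from camera to world coordinates). Camera axes: x right, y up, looking along -z (the intrinsics and any distortion apply to the point x, -y, -z); pixel columns grow to the right and rows downward; lengths in mm; the calibration is good to about 2 mm. The wrist camera is an equidistant fisheye: a pixel r from the principal point sees the ray r / f radians off the axis. A picture is of the moment at which its call begins: read the wrist's pose just before it. camera_model takes no time and is no camera call; for the wrist camera it gives the pose at the moment of the call.
A pose or a line that the arm cannot do raises MotionError and nothing moves.
- hand_in(): hands the job in, once; it reports no verdict.
Trained networks look in the newest picture that a camera, given by its name, has taken for a name from the list of things; names that differ only in an ending like _2 or _b are one class to them, and where a whole thing is asked for, a point or a joint stands for the part that bears it (a point fixed in the world has none). Each returns a list of dicts, best first, with "p" (0 to 1); they miss things now and then, are a little off and sometimes report something else, mostly with a low value. They report only what shows in the picture. A call takes as long as a camera call. They do not tell look-alikes from the thing itself.
- outline_of(label, camera): "pixels" (384x512 bool, what is visible of it) and "centre" ([column, row] in pixels, amid what is visible of it).
The state is a dict: "time": time; "qpos": joint angles; "dq": joint speeds; "joint_efforts": joint torques, N m; "eef_pos": TCP position; "tcp_rot": TCP orientation; "contact_force": force on the tool from outside, world axes, zero at the start; "ft_torque": the same for the moment, N m; "opening": finger opening in mm.
Only numpy, scipy, OpenCV 4.12 (cv2) and the standard library are available. Lean on these libraries where they do the work, as an engineer would, in place of code of your own. Each camera call takes 0.05 s, during which the arm holds its last target.

## Working session

There is one attempt and no reset: what is moved stays moved. The work goes in short steps, each a Python script; the robot and the scene stay as the last script left them, time stands still between calls to the robot, and variables do not carry over. Pictures are saved under pics/ and viewed, and the job is handed in when it is done.

```bash
ls; mkdir -p pics
python3 - <<'E'
from bench import *
import cv2
s=get_state();print(s)
for n in("side","top"):
    p,d=grab_frame(n);cv2.imwrite(f"pics/{n}0.png",p)
    c=camera_model(n);print(n,c)
    for l in("clamp","brush","trigger_pad","release_pad","nose","fixed_jaw","tower"):
        try:
            for o in outline_of(l,n)[:3]:print(n,l,round(o["p"],2),o["centre"],o["pixels"].sum())
        except Exception as e:print(l,e)
print(get_state()["time"])
E
```

```text
pics
{'time': 0.0, 'qpos': array([-1.17797572e+00,  1.26393916e-01, -4.06118111e-02,  1.40540420e+00,
       -3.34929145e-05,  1.57077874e+00]), 'dq': array([ 0.00032412, -0.00057368, -0.00217823,  0.00049772, -0.00056925,
       -0.00087529]), 'joint_efforts': array([-1.04608094e-03, -4.35914004e+01,  3.52925456e+01,  1.73075456e-02,
       -1.50496785e-04, -3.78413205e-06]), 'eef_pos': array([ 200.78311429, -484.59507834,  202.21947039]), 'tcp_rot': array([-3.13997905e+00,  3.34644993e-05,  3.92838247e-01]), 'contact_force': array([0.06402704, 0.29713659, 0.41545607]), 'ft_torque': array([-0.02234928, -0.01856083,  0.02826389]), 'opening': 85.57921059076058}
side {'fx': 383.7237009444926, 'fy': 383.7237009444926, 'cx': 260.43782093726435, 'cy': 195.7522637755589, 'pose': array([[-9.65873660e-01,  1.54004206e-01, -2.08256519e-01,
         3.09024246e+02],
       [-2.57659613e-01, -4.89180008e-01,  8.33255329e-01,
         8.95640809e+02],
       [ 2.64498997e-02,  8.58478668e-01,  5.12166749e-01,
         6.88033016e+02],
       [ 0.00000000e+00,  0.00000000e+00,  0.00000000e+00,
  
[... 631 characters left out ...]
-1.22705357e-01,
         4.12742626e+02],
       [-9.99701188e-01,  2.42154335e-02, -3.33869346e-03,
        -2.70396176e+01],
       [-3.41094976e-04,  1.22750296e-01,  9.92437529e-01,
         1.26798579e+03],
       [ 0.00000000e+00,  0.00000000e+00,  0.00000000e+00,
         1.00000000e+00]])}
top clamp 0.65 [235.9, 176.7] 2384
top clamp 0.46 [179.9, 170.8] 386
top brush 0.92 [351.1, 267.1] 490
top brush 0.77 [297.6, 181.6] 511
top brush 0.76 [351.4, 129.5] 276
top trigger_pad 0.6 [182.1, 173.0] 345
top trigger_pad 0.3 [294.3, 147.2] 728
top release_pad 0.44 [268.4, 181.0] 187
top fixed_jaw 0.73 [231.5, 180.0] 2386
top tower 0.73 [234.3, 178.6] 2300
top tower 0.35 [210.2, 207.6] 856
0.8
```

Run:
```python
import cv2
a=cv2.imread("pics/side0.png");b=cv2.imread("pics/top0.png")
cv2.imwrite("pics/side0z.png",cv2.resize(a[140:330,130:380],(800,600)))
cv2.imwrite("pics/top0z.png",cv2.resize(b[90:285,140:400],(800,600),interpolation=2))
```

```text
(no output)
```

View pics/side0.png

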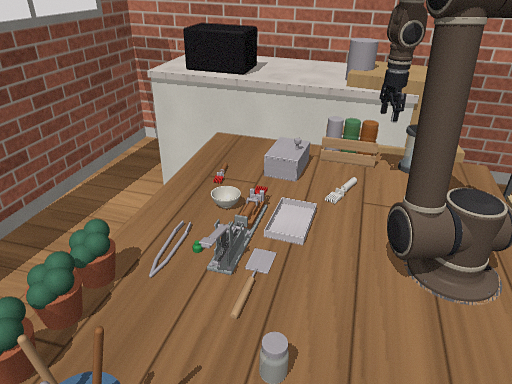

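View pics/top0.png

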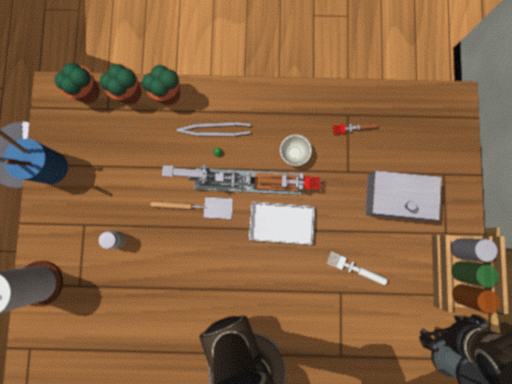

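```bash
ls pics
```

```text
side0.png
side0z.png
top0.png
top0z.png
```

View zoomed.

View pics/top0z.png

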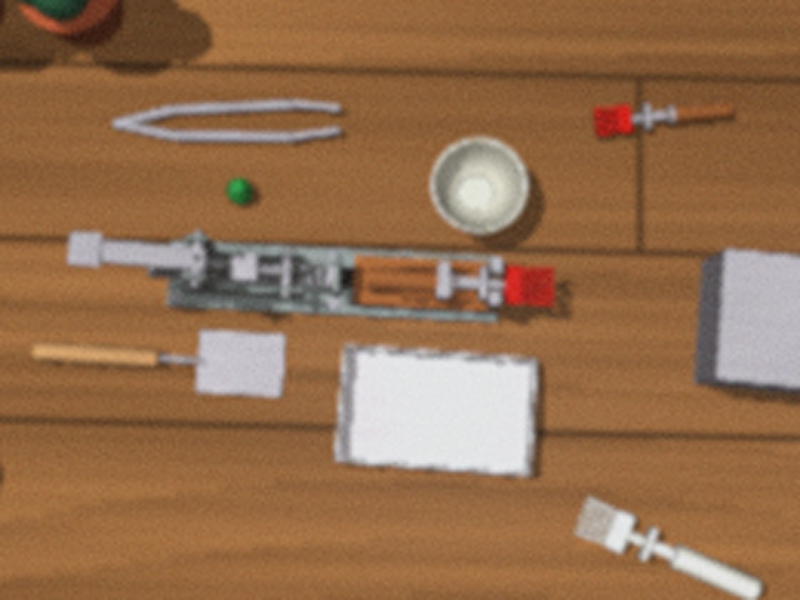

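View pics/side0z.png

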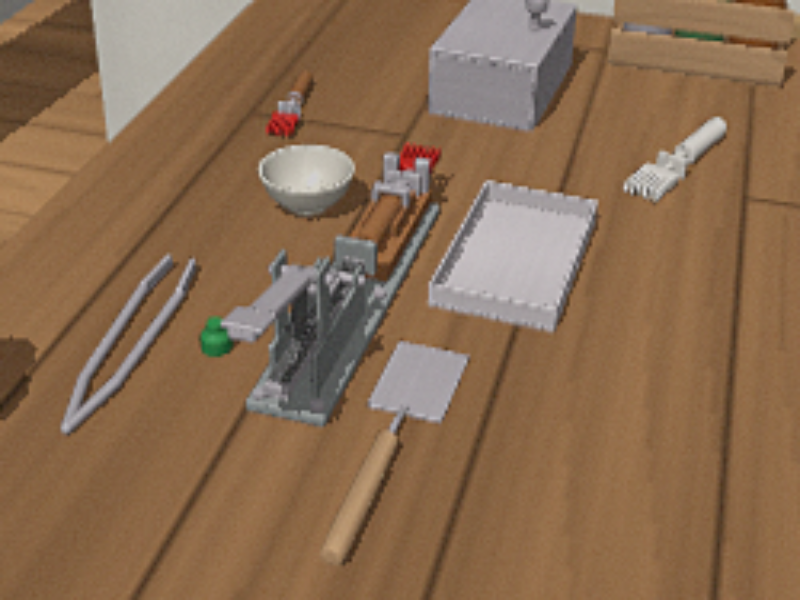

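```bash
cat > h.py <<'E'
from bench import *
import numpy as np, cv2
def world(name,u,v,d):
    c=camera_model(name);x=(u-c["cx"])/c["fx"]*d;y=(v-c["cy"])/c["fy"]*d
    P=c["pose"];return np.stack([x,-y,-d],-1)@P[:3,:3].T+P[:3,3]
def cloud(name):
    p,d=grab_frame(name);v,u=np.mgrid[:384,:512];w=world(name,u,v,d);w[d<=0]=np.nan;return p,d,w
def proj(name,X):
    c=camera_model(name);P=c["pose"];q=(np.atleast_2d(X)-P[:3,3])@P[:3,:3]
    return np.stack([c["cx"]-c["fx"]*q[:,0]/q[:,2],c["cy"]+c["fy"]*q[:,1]/q[:,2]],-1)
E
python3 - <<'E'
from h import *
for n in("top","side"):
    p,d,w=cloud(n)
    np.save(f"{n}w.npy",w)
    o=outline_of("trigger_pad",n)[0];m=o["pixels"]&np.isfinite(w[...,2])
    q=w[m];print(n,"pad",np.percentile(q,[5,25,50,75,95],axis=0).round(0))
w=np.load("topw.npy")
print("shelf z",np.nanmedian(w[300:320,300:400,2]))
z=w[160:200,160:330,2]
np.set_printoptions(linewidth=250)
print(z[::2,::3].round(0))
E
```

```text
top pad [[581. 137.  55.]
 [586. 165. 126.]
 [592. 203. 133.]
 [598. 235. 144.]
 [604. 255. 149.]]
side pad [[581. 108.  43.]
 [586. 153.  97.]
 [592. 190. 131.]
 [599. 239. 145.]
 [610. 258. 149.]]
shelf z -0.8546352052590009
[[-1. -5.  2. ... -3. -4.  3.]
 [-1. -0. -2. ... -1.  0. -2.]
 [ 3. -6.  2. ... -2.  3.  0.]
 ...
 [-3. -3.  3. ...  1. -2.  2.]
 [-8. -2.  4. ... -0.  0. -2.]
 [ 1. -1. -1. ... -0. -3. -7.]]
```

Run:
```python
from h import *
for n in("top","side"):
    w=np.load(f"{n}w.npy");X,Y,Z=np.moveaxis(w,-1,0)
    reg=(X>520)&(X<660)&(Y>-190)&(Y<300)
    for nm,lo,hi in(("foot",8,16),("tall",138,156),("all",6,160)):
        m=reg&(Z>lo)&(Z<hi)&(Y<135 if nm=="foot" else True)
        q=w[m];
        if nm=="tall":
            q=q[(q[:,1]>225)]
        print(n,nm,len(q),q.min(0).round(),q.max(0).round(),q.mean(0).round(1))
        if nm=="tall": 
            r=cv2.minAreaRect(q[:,:2].astype(np.float32));print(r)
        if nm=="foot":
            r=cv2.minAreaRect(q[:,:2].astype(np.float32));print(r)
    # binned list along y of all
    for y in range(-170,280,15):
        m=reg&(Z>6)&(abs(Y-y)<7.5);q=w[m]
        if len(q):print(y,len(q),"x",np.percentile(q[:,0],[3,50,97]).round(),"z",np.percentile(q[:,2],[10,50,97]).round())
```

```text
top foot 558 [ 525. -159.    8.] [660. 135.  16.] [581.9   5.6  11.6]
((589.8733520507812, -10.876312255859375), (112.4581527709961, 293.68365478515625), 6.4759955406188965)
top tall 123 [578. 226. 139.] [610. 257. 154.] [592.8 241.9 146.2]
((592.9805908203125, 241.19544982910156), (32.33157730102539, 31.69967269897461), 84.16361236572266)
top all 2859 [ 523. -190.    6.] [660. 257. 154.] [586.7  20.5  49.9]
-170 74 x [565. 587. 658.] z [42. 48. 51.]
-155 116 x [552. 587. 658.] z [12. 42. 67.]
-140 134 x [552. 586. 653.] z [11. 31. 65.]
-125 126 x [552. 585. 656.] z [12. 30. 48.]
-110 105 x [552. 584. 655.] z [11. 40. 61.]
-95 110 x [552. 580. 655.] z [12. 44. 64.]
-80 103 x [551. 581. 619.] z [11. 35. 55.]
-65 106 x [553. 580. 619.] z [12. 33. 55.]
-50 94 x [553. 577. 618.] z [11. 31. 54.]
-35 97 x [553. 583. 619.] z [11. 30. 55.]
-20 108 x [556. 583. 621.] z [11. 28. 53.]
-5 99 x [553. 581. 621.] z [ 8. 15. 53.]
10 95 x [555. 584. 620.] z [10. 45. 68.]
25 99 x [555. 582. 620.] z [ 8. 12. 51.]
40 102 x [555. 582. 620.] z [ 8. 14. 56.]
55 110 x [554. 583. 621.] z [ 9. 53. 71.]
70 97 
[... 1577 characters left out ...]
0 27 x [554. 563. 596.] z [11. 13. 57.]
55 77 x [556. 569. 606.] z [12. 46. 70.]
70 85 x [555. 569. 607.] z [12. 44. 69.]
85 72 x [555. 569. 606.] z [10. 35. 56.]
100 68 x [556. 570. 598.] z [11. 48. 80.]
115 69 x [556. 570. 597.] z [11. 32. 79.]
130 94 x [557. 571. 608.] z [ 11.  41. 127.]
145 286 x [560. 585. 611.] z [ 12.  70. 131.]
160 270 x [561. 587. 619.] z [ 12.  50. 127.]
175 159 x [559. 587. 621.] z [ 11.  16. 130.]
190 147 x [561. 590. 622.] z [  8.  14. 134.]
205 66 x [582. 591. 602.] z [ 40.  50. 137.]
220 25 x [582. 590. 602.] z [136. 139. 141.]
235 38 x [578. 595. 609.] z [145. 146. 147.]
250 58 x [579. 593. 610.] z [145. 148. 150.]
265 35 x [579. 593. 604.] z [140. 144. 150.]
```

Run:
```python
from h import *
gripper_to(0)
R=[np.pi,0,np.pi/2-0.027]
goto([594,243,215],R)
s=get_state();print(s["time"],s["eef_pos"],s["tcp_rot"],s["opening"],s["contact_force"])
for n in("wrist","side"):
    p,d=grab_frame(n);cv2.imwrite(f"pics/{n}1.png",p if n=="wrist" else cv2.resize(p[140:330,130:380],(800,600)))
```

```text
4.675 [594.27748103 242.08395684 215.10265922] [3.14143782e+00 8.99482874e-05 1.54239637e+00] 0.1864678016749055 [ 0.02048283  0.01376045 -0.68138063]
```

View pics/wrist1.png

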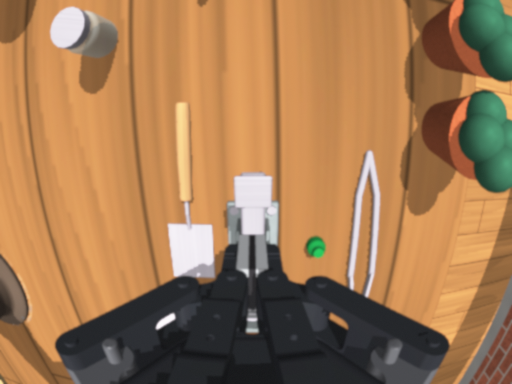

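View pics/side1.png

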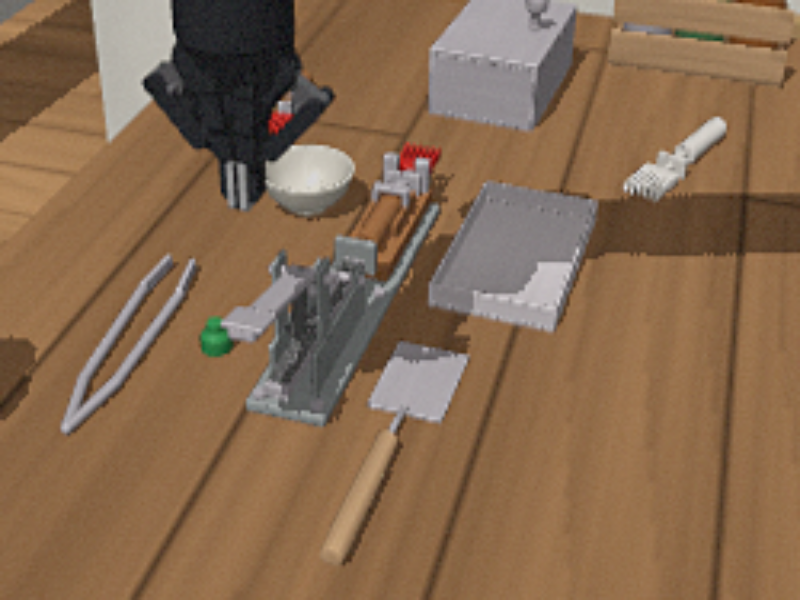

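```bash
cat >> h.py <<'E'
def stroke(x,y,ztop,zbot,step=2.,speed=40,stop=13.5,fine=None,log=None):
    """descend from ztop to zbot (TCP); stop at force"""
    z=ztop;L=[]
    while z>zbot+1e-6:
        st=step if fine is None or z>fine[0] else fine[1]
        z=max(zbot,z-st);move_l([x,y,z],speed=speed)
        s=get_state();f=s["contact_force"][2];L.append((round(z,1),round(float(s["eef_pos"][2]),1),round(float(f),1)))
        if f>stop:
            s=get_state();break
    return z,L
E
python3 - <<'E'
from h import *
c=camera_model("wrist");P=c["pose"];q=(np.array([594.2,242.9,147])-P[:3,3])@P[:3,:3]
v=np.array([q[0],-q[1],-q[2]]);th=np.arctan2(np.hypot(*v[:2]),v[2]);r=np.hypot(*v[:2])
print("pad expected px",c["cx"]+c["fx"]*th*v[0]/r,c["cy"]+c["fy"]*th*v[1]/r)
x,y=594,243
move_l([x,y,170],speed=150)
f0=get_state()["contact_force"];t0=get_state()["time"]
z,L=stroke(x,y,162,136,step=2)
t1=get_state()["time"]
print(f0,t0,t1,z);print(L)
E
```

```text
pad expected px 251.75281163321014 193.46708927659125
[-0.07460227  0.3462702   0.41771427] 5.225 8.625 136
[(160, 160.0, 0.1), (158, 158.0, -0.4), (156, 155.8, -0.7), (154, 153.8, -0.3), (152, 151.8, 0.2), (150, 149.8, -0.7), (148, 147.8, 0.0), (146, 145.8, 1.0), (144, 143.8, 0.0), (142, 141.8, -0.1), (140, 139.8, -1.0), (138, 137.8, 0.5), (136, 135.8, -0.2)]
```

Run:
```python
from h import *
s=get_state();print(s["time"],s["contact_force"])
a,_=grab_frame("side");b,_=grab_frame("wrist")
cv2.imwrite("pics/s2.png",np.hstack([cv2.resize(a[180:300,160:280],(400,400)),cv2.resize(b[100:340,140:380],(400,400))]))
```

```text
8.625 [ 0.77815413 -0.14533378 -0.19509413]
```

View pics/s2.png

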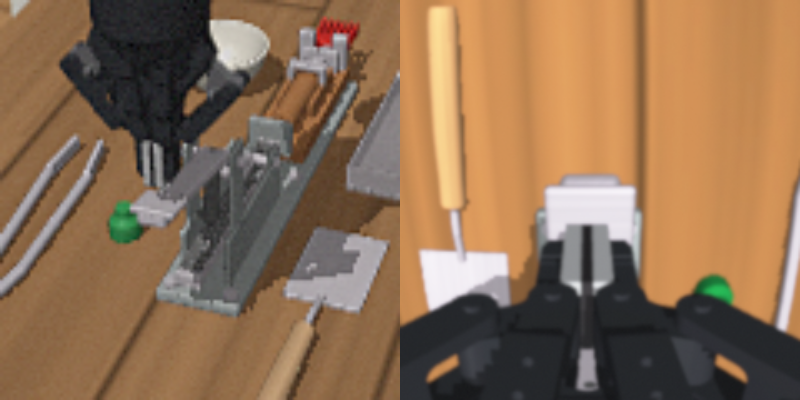

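Run:
```python
from h import *
for n in("side","top"):
    p,d,w=cloud(n);X,Y,Z=np.moveaxis(w,-1,0)
    m=(X>575)&(X<612)&(Y>215)&(Y<275)&(Z>60)&(Z<170)
    q=w[m];q=q[np.argsort(-q[:,1])];print(n,q[:,:].round()[::3].tolist())
print(get_state()["contact_force"])
```

```text
side [[598.0, 262.0, 143.0], [594.0, 260.0, 140.0], [593.0, 260.0, 151.0], [603.0, 259.0, 151.0], [592.0, 259.0, 139.0], [587.0, 259.0, 140.0], [604.0, 259.0, 139.0], [591.0, 259.0, 145.0], [579.0, 259.0, 147.0], [582.0, 259.0, 150.0], [589.0, 258.0, 145.0], [589.0, 258.0, 150.0], [590.0, 258.0, 139.0], [609.0, 257.0, 151.0], [602.0, 257.0, 144.0], [599.0, 257.0, 150.0], [609.0, 256.0, 147.0], [607.0, 256.0, 150.0], [602.0, 255.0, 151.0], [588.0, 254.0, 151.0], [596.0, 254.0, 149.0], [595.0, 253.0, 168.0], [588.0, 253.0, 169.0], [587.0, 252.0, 149.0], [598.0, 252.0, 169.0], [606.0, 251.0, 150.0], [580.0, 251.0, 150.0], [610.0, 250.0, 148.0], [590.0, 249.0, 149.0], [605.0, 248.0, 148.0], [584.0, 247.0, 146.0], [601.0, 247.0, 148.0], [597.0, 245.0, 148.0], [607.0, 244.0, 148.0], [590.0, 244.0, 148.0], [605.0, 243.0, 147.0], [588.0, 241.0, 164.0], [584.0, 240.0, 147.0], [582.0, 240.0, 147.0], [607.0, 238.0, 146.0], [592.0, 238.0, 146.0], [585.0, 237.0, 147.0], [603.0, 236.0, 145.0], [609.0, 235.0, 146.0], [606.0, 234.0, 146.0], [585.0, 233.0, 144.0], [592.0, 232.0, 145.0], [591.0, 230.0
[... 157 characters left out ...]
.0, 241.0, 150.0], [578.0, 240.0, 145.0], [604.0, 238.0, 147.0], [581.0, 237.0, 146.0], [596.0, 236.0, 141.0], [584.0, 235.0, 142.0], [593.0, 234.0, 145.0], [581.0, 233.0, 147.0], [596.0, 233.0, 141.0], [584.0, 232.0, 142.0], [586.0, 232.0, 169.0], [592.0, 231.0, 148.0], [605.0, 230.0, 144.0], [590.0, 229.0, 142.0], [599.0, 229.0, 145.0], [603.0, 228.0, 136.0], [583.0, 227.0, 136.0], [590.0, 226.0, 142.0], [597.0, 225.0, 137.0], [591.0, 224.0, 141.0], [599.0, 223.0, 145.0], [597.0, 222.0, 138.0], [594.0, 221.0, 139.0], [600.0, 219.0, 136.0], [589.0, 219.0, 135.0], [583.0, 218.0, 137.0], [603.0, 216.0, 139.0], [591.0, 216.0, 138.0], [585.0, 215.0, 138.0]]
[ 0.4920718   0.60440998 -0.15288533]
```

Run:
```python
from h import *
z,L=stroke(594,243,136,124,step=1.5,stop=5)
print(L);print(get_state()["time"],get_state()["contact_force"])
a,_=grab_frame("side")
cv2.imwrite("pics/s3.png",cv2.resize(a[180:300,160:280],(600,600)))
```

```text
[(134.5, 134.3, -0.1), (133.0, 132.8, -0.1), (131.5, 131.3, -0.6), (130.0, 129.9, -0.0), (128.5, 128.3, -0.2), (127.0, 126.9, 0.3), (125.5, 125.3, 0.2), (124, 123.9, 0.4)]
10.825 [-0.08231526  0.46932601  0.35327217]
```

View pics/s3.png

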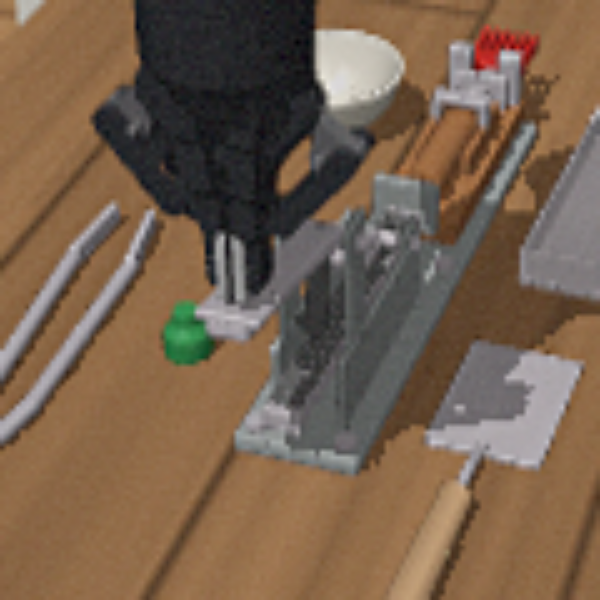

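Run:
```python
from h import *
for z in (113,124,135,147): 
    u=proj("side",[[594,243,z],[594,254,z]]);print(z,((u-[160,180])*5).round())
s=get_state();print(s["eef_pos"],s["qpos"])
z,L=stroke(594,243,124,116,step=2,stop=6);print(L)
p,d,w=cloud("side");X,Y,Z=np.moveaxis(w,-1,0)
m=(X>575)&(X<612)&(Y>225)&(Y<265)&(Z>80)&(Z<165)
q=w[m];print(np.histogram(q[:,2],bins=range(80,166,5)))
for o in outline_of("trigger_pad","side")[:1]:print(o["p"],o["centre"])
```

```text
113 [[241. 358.]
 [232. 372.]]
124 [[240. 339.]
 [231. 354.]]
135 [[239. 320.]
 [230. 335.]]
147 [[238. 300.]
 [229. 314.]]
[593.92338978 242.98290461 123.91772368] [ 3.88349541e-01  3.57197341e-01  8.30857313e-02  1.29685515e+00
 -2.03663430e-05  1.98614649e+00]
[(122, 121.8, -0.3), (120, 119.8, -0.4), (118, 117.9, -0.1), (116, 115.8, 0.2)]
(array([ 0,  0,  0,  0,  0,  0,  0,  0,  0,  0,  3, 21, 70, 15, 18, 24, 23]), array([ 80,  85,  90,  95, 100, 105, 110, 115, 120, 125, 130, 135, 140,
       145, 150, 155, 160, 165]))
0.67 [220.0, 239.3]
```

Run:
```python
from h import *
for z in (193,204,215,226,240): 
    u=proj("side",[[594,243,z],[594,254,z]]);print(z,((u-[130,140])*[3.2,600/190]).round())
p,d,w=cloud("side")
s=get_state();print(s["eef_pos"],s["contact_force"],s["time"])
X,Y,Z=np.moveaxis(w,-1,0)
for yy in range(195,245,1):
    r=[(uu,w[yy,uu].round().astype(int).tolist()) for uu in (203,206,208) if np.isfinite(w[yy,uu,0])]
    print(yy,r)
cv2.imwrite("pics/s4.png",cv2.resize(p[180:300,160:280],(600,600)))
p,_=grab_frame("wrist");cv2.imwrite("pics/w4.png",p)
```

```text
193 [[245. 264.]
 [239. 272.]]
204 [[244. 251.]
 [238. 259.]]
215 [[244. 238.]
 [238. 246.]]
226 [[243. 224.]
 [237. 233.]]
240 [[242. 207.]
 [236. 216.]]
[593.96408944 242.93551644 115.93951409] [ 0.62245828 -0.72745892  0.87045758] 12.025
195 [(203, [583, 279, 289]), (206, [578, 276, 288]), (208, [573, 275, 289])]
196 [(203, [583, 279, 287]), (206, [578, 275, 286]), (208, [574, 273, 285])]
197 [(203, [583, 278, 284]), (206, [577, 277, 284]), (208, [574, 274, 283])]
198 [(203, [584, 278, 281]), (206, [578, 276, 282]), (208, [574, 275, 281])]
199 [(203, [583, 281, 281]), (206, [577, 278, 280]), (208, [575, 273, 278])]
200 [(203, [584, 278, 277]), (206, [577, 279, 278]), (208, [574, 276, 277])]
201 [(203, [584, 278, 274]), (206, [578, 277, 275]), (208, [574, 275, 274])]
202 [(203, [595, 253, 255]), (206, [588, 255, 258]), (208, [583, 254, 258])]
203 [(203, [596, 252, 252]), (206, [589, 253, 254]), (208, [583, 254, 256])]
204 [(203, [595, 253, 250]), (206, [589, 253, 251]), (208, [583, 255, 253])]
205 [(203, [595, 255, 249]), (206, [589, 253, 249]), (208, [583, 255, 251])]
206 [(203, [
[... 2218 characters left out ...]
)]
235 [(203, [600, 253, 167]), (206, [593, 253, 168]), (208, [588, 252, 169])]
236 [(203, [600, 253, 164]), (206, [592, 254, 167]), (208, [588, 252, 166])]
237 [(203, [600, 254, 162]), (206, [592, 256, 165]), (208, [588, 252, 163])]
238 [(203, [602, 249, 155]), (206, [593, 253, 160]), (208, [588, 253, 161])]
239 [(203, [602, 250, 153]), (206, [593, 253, 157]), (208, [588, 253, 158])]
240 [(203, [606, 241, 142]), (206, [593, 253, 154]), (208, [587, 255, 157])]
241 [(203, [604, 246, 144]), (206, [593, 254, 152]), (208, [588, 254, 153])]
242 [(206, [594, 253, 148]), (208, [588, 254, 150])]
243 [(206, [594, 252, 145]), (208, [589, 252, 146])]
244 [(203, [599, 258, 145]), (206, [593, 255, 144])]
```

View pics/s4.png

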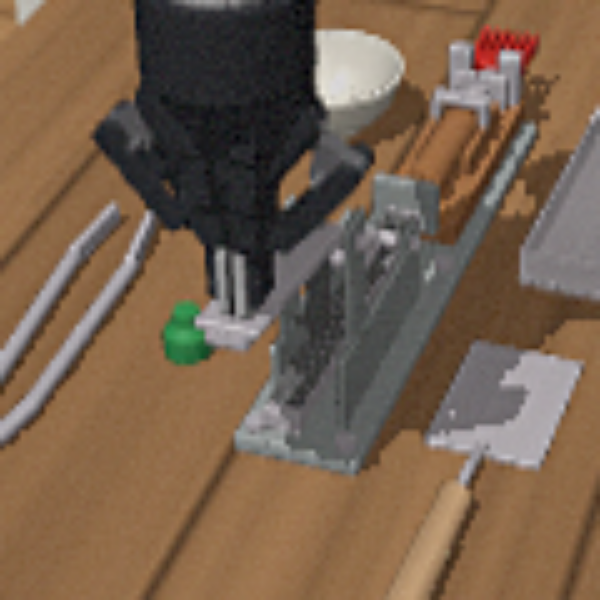

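View pics/w4.png

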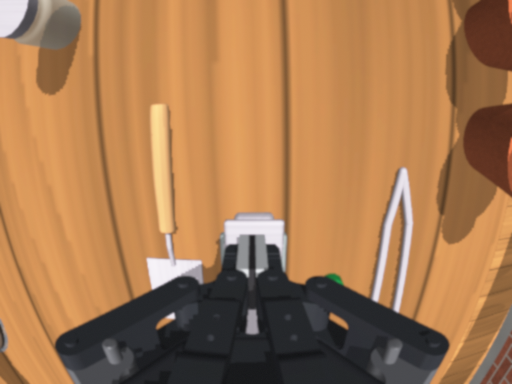

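Run:
```python
from h import *
z,L=stroke(594,243,116,76,step=5,stop=12,speed=40)
print(L,get_state()["time"])
```

```text
[(111, 110.5, 0.4), (106, 106.1, 1.5), (101, 101.3, 4.0), (96, 96.7, 4.9), (91, 91.4, 3.9), (86, 86.1, 5.1), (81, 81.0, 4.5), (76, 77.2, 9.2)] 14.275
```

Run:
```python
from h import *
z,L=stroke(594,243,76,74,step=1,stop=14,speed=30)
print(L,get_state()["time"])
p,d,w=cloud("side");cv2.imwrite("pics/s5.png",cv2.resize(p[180:300,160:280],(600,600)))
```

```text
[(75, 76.9, 12.8), (74, 76.6, 15.4)] 14.775
```

View pics/s5.png

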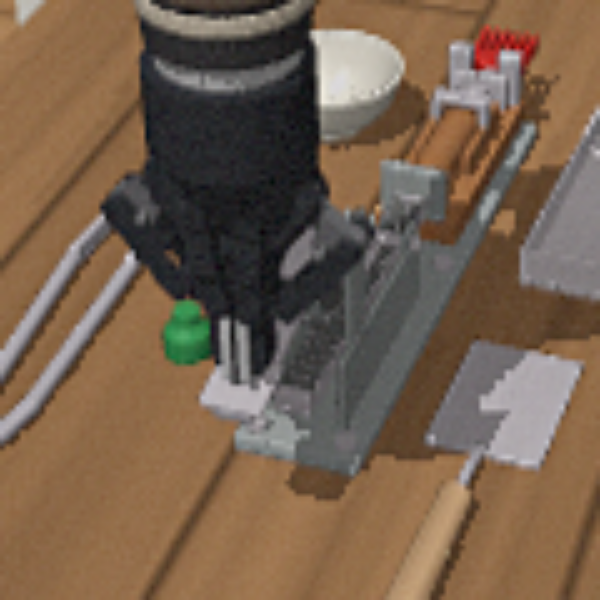

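```bash
cat >> h.py <<'E'
def cycle(step,stop=13.5):
    move_l([594,243,122],speed=120);
    move_l([594,243,108],speed=70)
    z,L=stroke(594,243,108,76,step=step,stop=stop,speed=40)
    L=[(a,b,c) for a,b,c in L];print(L,round(get_state()["time"],2),flush=True);return z,L
E
python3 - <<'E'
from h import *
cycle(4,12.5)
p,d,w=cloud("side");cv2.imwrite("pics/s6.png",cv2.resize(p[180:300,160:280],(600,600)))
E
```

```text
[(104, 104.0, 2.6), (100, 100.3, 3.8), (96, 96.6, 5.9), (92, 92.6, 4.1), (88, 88.9, 7.2), (84, 85.2, 8.4), (80, 81.2, 9.0), (76, 77.6, 9.9)] 17.73
```

View pics/s6.png

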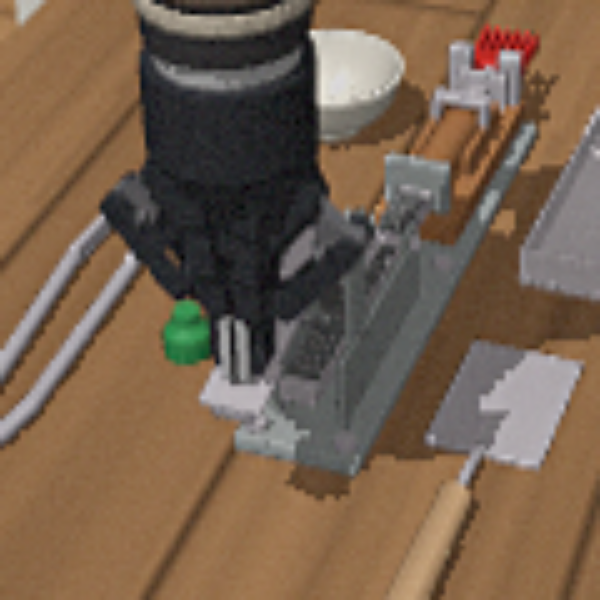

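```bash
sed -i 's/stroke(594,243,108,76,step/stroke(594,243,108,74.5,step/' h.py
python3 - <<'E'
from h import *
print(stroke(594,243,76,74.5,step=.75,stop=14.5)[1])
cycle(3.2,13)
E
```

```text
[(75.2, 77.3, 12.1), (74.5, 77.0, 14.4)]
[(104.8, 104.9, 4.2), (101.6, 101.8, 4.2), (98.4, 98.6, 3.7), (95.2, 96.3, 8.5), (92.0, 93.3, 10.5), (88.8, 90.1, 9.2), (85.6, 86.7, 7.9), (82.4, 83.6, 9.0), (79.2, 80.3, 9.5), (76.0, 77.4, 10.3), (74.5, 77.0, 14.4)] 21.93
```

Run:
```python
from h import *
cycle(2.4,12.6)
for i in range(3):
    pause(.05);s=get_state();print(s["contact_force"][2],s["eef_pos"][2])
```

```text
[(105.6, 105.7, 2.5), (103.2, 103.3, 3.9), (100.8, 100.9, 3.8), (98.4, 98.5, 4.9), (96.0, 96.7, 6.9), (93.6, 95.2, 11.4), (91.2, 92.7, 9.3), (88.8, 90.1, 10.2), (86.4, 87.6, 9.3), (84.0, 85.2, 9.3), (81.6, 82.8, 9.4), (79.2, 80.3, 8.4), (76.8, 78.0, 9.1), (74.5, 77.0, 15.6)] 26.32
15.105173096437731 76.9782424900044
15.192335569279912 76.95700267243691
15.83887893953804 76.96838901306182
```

Run:
```python
from h import *
cycle(2.2,12.6)
for i in range(3):
    pause(.05);s=get_state();print(s["contact_force"][2],s["eef_pos"][2])
p,d,w=cloud("side");cv2.imwrite("pics/s7.png",cv2.resize(p[160:260,190:310],(720,600)))
```

```text
[(105.8, 105.8, 2.8), (103.6, 103.8, 3.2), (101.4, 101.5, 4.1), (99.2, 99.3, 4.4), (97.0, 97.4, 5.6), (94.8, 96.0, 10.2), (92.6, 94.0, 10.0), (90.4, 91.8, 9.9), (88.2, 89.7, 10.4), (86.0, 87.9, 12.2), (83.8, 86.2, 15.2)] 30.12
15.449330733009372 86.23834210984951
14.660251752376919 86.24475428361181
15.244795373520805 86.2615496167996
```

View pics/s7.png

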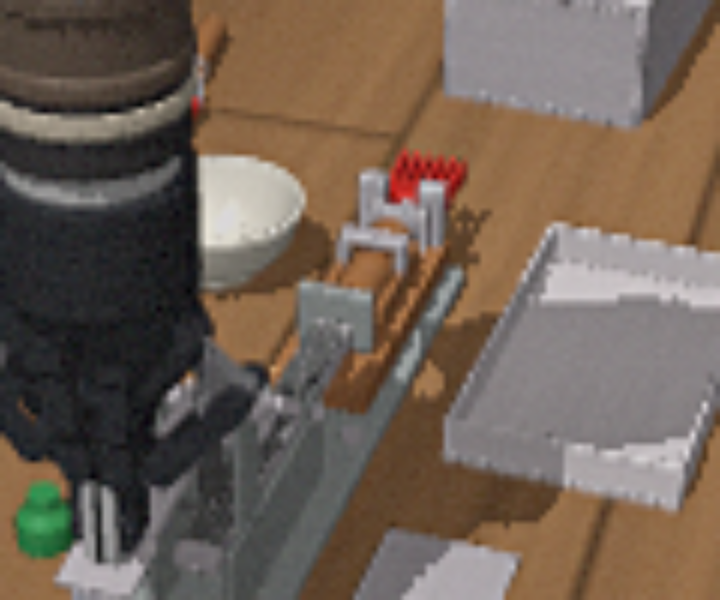

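Run:
```python
from h import *
move_l([594,243,125],speed=60)
move_l([594,243,150],speed=150)
R=[np.pi,0,np.pi/2-0.027]
print((camera_model("wrist")["pose"][:3,3]-get_state()["eef_pos"]).round())
p,d,w=cloud("side");cv2.imwrite("pics/s8.png",cv2.resize(p[160:260,190:310],(720,600)))
move_l([590.4,101,150],speed=200)
s=get_state();print(s["time"],s["eef_pos"])
p,d,w=cloud("wrist") if 0 else (grab_frame("wrist")[0],0,0);cv2.imwrite("pics/w8.png",p)
```

```text
[  2.  77. 171.]
32.3833 [590.37002045 101.44567275 149.81648685]
```

View pics/s8.png

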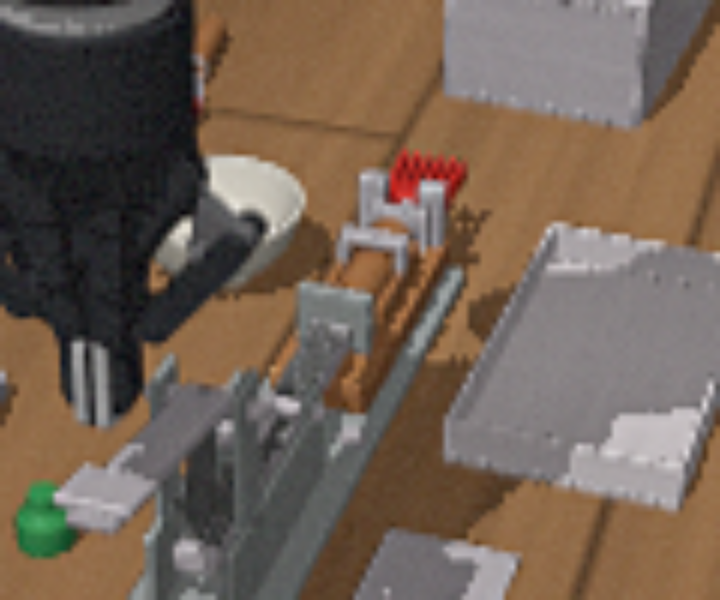

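View pics/w8.png

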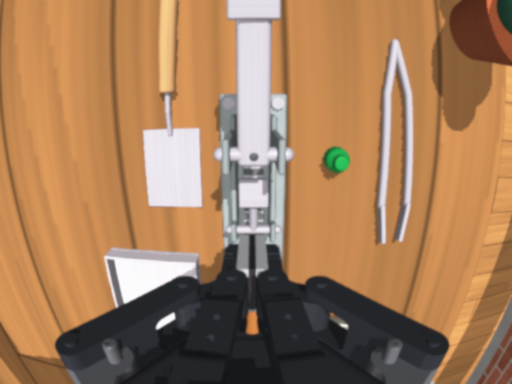

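Run:
```python
from h import *
c=camera_model("wrist");P=c["pose"].copy()
def pr(X,dz):
    q=(np.array(X,float)-P[:3,3]-[0,0,dz])@P[:3,:3]
    v=np.array([q[0],-q[1],-q[2]]);r=np.hypot(*v[:2]);th=np.arctan2(r,v[2]);return (c["cx"]+c["fx"]*th*v[0]/r).round(1),(c["cy"]+c["fy"]*th*v[1]/r).round(1)
print(c["fx"])
for dz in(0,39):
    print(dz,"rel",pr([590.4,100,79],dz),"rel edges",pr([590.4,113,79],dz),pr([590.4,87,79],dz),"pad",pr([594.2,243,147],dz),"foot back",pr([592.7,187,12],dz),"tower",pr([591,142,131],dz), "tip at",pr([590.4,112,139],0))
s=get_state();move_l([590.4,101,70],speed=150)
s=get_state();print(s["eef_pos"],s["contact_force"],s["time"])
a,_=grab_frame("side");b,_=grab_frame("wrist")
cv2.imwrite("pics/s9.png",np.hstack([cv2.resize(a[160:280,180:300],(400,400)),cv2.resize(b[60:300,140:380],(400,400))]))
```

```text
297.3186396354542
0 rel (np.float64(251.9), np.float64(195.4)) rel edges (np.float64(251.6), np.float64(180.7)) (np.float64(252.3), np.float64(209.6)) pad (np.float64(252.4), np.float64(-3.2)) foot back (np.float64(252.1), np.float64(94.0)) tower (np.float64(251.3), np.float64(158.7)) tip at (np.float64(251.5), np.float64(206.3))
39 rel (np.float64(251.9), np.float64(183.1)) rel edges (np.float64(251.6), np.float64(170.2)) (np.float64(252.3), np.float64(195.7)) pad (np.float64(252.3), np.float64(14.9)) foot back (np.float64(252.1), np.float64(94.8)) tower (np.float64(251.4), np.float64(149.2)) tip at (np.float64(251.5), np.float64(206.3))
[590.74101238 101.51255389  70.62975451] [-0.05310984  1.02545385  0.90285711] 33.1167
```

View pics/s9.png

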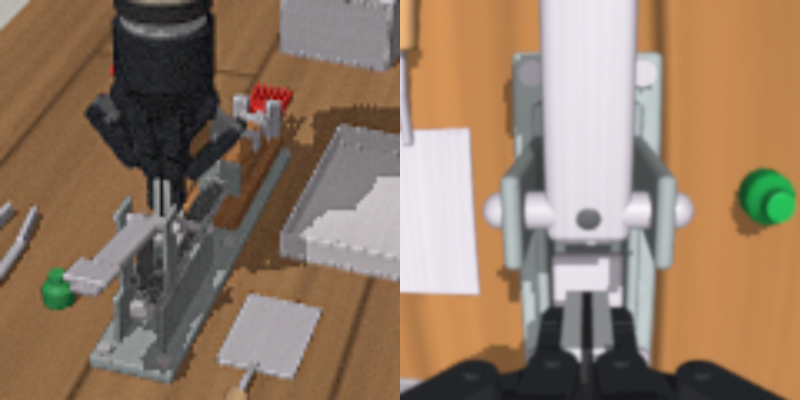

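Run:
```python
from h import *
move_l([590.4,101,56],speed=100)
z,L=stroke(590.4,101,56,40,step=2,stop=9,speed=40);print(L)
pause(.3)
s=get_state();print(s["eef_pos"],s["contact_force"],s["time"])
a,_=grab_frame("side");b,_=grab_frame("wrist")
cv2.imwrite("pics/s10.png",np.hstack([cv2.resize(a[160:280,180:300],(400,400)),cv2.resize(b[60:300,140:380],(400,400))]))
```

```text
[(54, 54.3, -0.5), (52, 51.9, -0.2), (50, 50.0, -0.2), (48, 48.1, 2.3), (46, 46.2, 2.6), (44, 44.2, 5.0), (42, 42.2, 4.3), (40, 40.3, 4.3)]
[590.80510116 101.92921751  40.42071813] [0.6525259  6.61685979 4.93629055] 35.8083
```

View pics/s10.png

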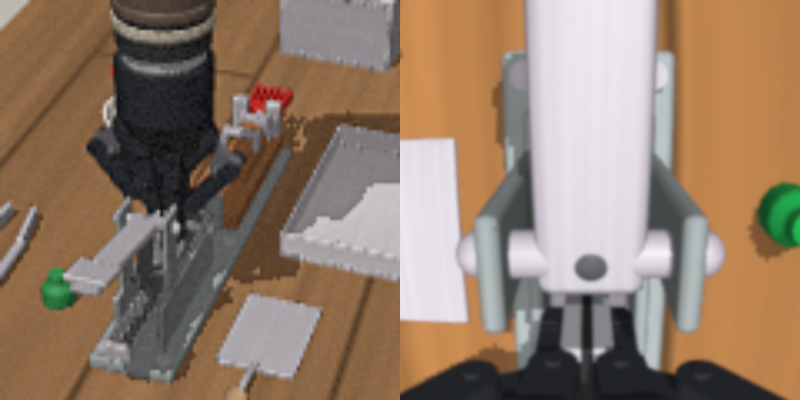

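Run:
```python
from h import *
w0=np.load("topw.npy");w0s=np.load("sidew.npy")
p,d,w=cloud("top");p2,d2,ws=cloud("side")
def prof(w):
    X,Y,Z=np.moveaxis(w,-1,0);o=[]
    for y in range(-60,100,6):
        m=(X>560)&(X<615)&(abs(Y-y)<3)&(Z<90)&(Z>0);q=Z[m];o.append((y,round(float(np.percentile(q,95))) if len(q)>5 else None,len(q)))
    return o
for a in(w0,w,w0s,ws):print(prof(a))
cv2.imwrite("pics/s11.png",np.hstack([cv2.resize(p[130:220,190:310],(400,300),interpolation=2),cv2.resize(p2[170:260,210:330],(400,300),interpolation=2)]))
s=get_state();print(s["eef_pos"],s["contact_force"],s["time"])
```

```text
[(-60, 54, 32), (-54, 54, 33), (-48, 53, 32), (-42, 55, 29), (-36, 52, 29), (-30, 55, 31), (-24, 55, 30), (-18, 32, 34), (-12, 33, 33), (-6, 53, 34), (0, 53, 31), (6, 67, 36), (12, 68, 29), (18, 49, 28), (24, 50, 33), (30, 54, 32), (36, 52, 31), (42, 56, 36), (48, 57, 35), (54, 71, 41), (60, 71, 35), (66, 67, 31), (72, 64, 32), (78, 71, 35), (84, 77, 39), (90, 82, 39), (96, 81, 30)]
[(-60, 55, 33), (-54, 53, 33), (-48, 35, 34), (-42, 32, 30), (-36, 32, 29), (-30, 33, 29), (-24, 33, 30), (-18, 33, 34), (-12, 33, 34), (-6, 26, 34), (0, 52, 32), (6, 51, 32), (12, 66, 37), (18, 68, 26), (24, 50, 31), (30, 62, 32), (36, 61, 33), (42, 59, 35), (48, 58, 34), (54, 68, 42), (60, 70, 35), (66, 70, 30), (72, 64, 33), (78, 65, 26), (84, None, 5), (90, None, 0), (96, None, 0)]
[(-60, 55, 20), (-54, 53, 27), (-48, 54, 20), (-42, 55, 20), (-36, 55, 19), (-30, 53, 20), (-24, 53, 25), (-18, 50, 9), (-12, 31, 10), (-6, 30, 28), (0, 13, 9), (6, 66, 15), (12, 67, 108), (18, 55, 23), (24, 50, 9), (30, 51, 12), (36, 53, 7), (42, None, 5), (48, 57, 16), (54, 69, 19), (60, 70, 42), (66, 70, 36), (72, 64, 23), (78, 56, 24), (84, 54, 33), (90, 57, 23), (96, 78, 19)]
[(-60, 44, 21), (-54, 42, 15), (-48, 34, 14), (-42, 31, 12), (-36, 31, 10), (-30, 31, 13), (-24, 31, 8), (-18, 32, 11), (-12, 30, 14), (-6, 29, 26), (0, 13, 7), (6, None, 4), (12, 17, 8), (18, 65, 38), (24, 58, 19), (30, 58, 14), (36, None, 4), (42, None, 5), (48, 62, 18), (54, 68, 16), (60, 66, 35), (66, 69, 35), (72, 56, 16), (78, 55, 19), (84, 56, 21), (90, 57, 16), (96, 87, 26)]
[590.80829282 101.91163512  40.418196  ] [0.79558038 5.98708443 5.04743698] 36.0083
```

View pics/s11.png

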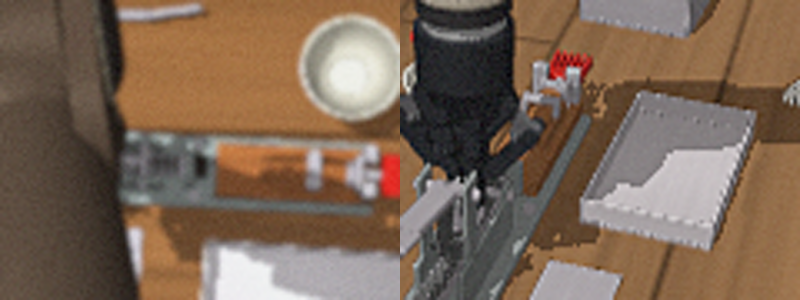

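Run:
```python
from h import *
w0=np.load("topw.npy");w0s=np.load("sidew.npy")
p,d,w=cloud("top");p2,d2,ws=cloud("side")
for n,a in(("top0",w0),("top",w),("side0",w0s),("side",ws)):
    X,Y,Z=np.moveaxis(a,-1,0)
    m=(X>560)&(X<615)&(Y>-10)&(Y<30)&(Z>56)&(Z<74);q=a[m]
    print(n,len(q),np.percentile(q[:,1],[10,50,90]).round(1))
# slow lift then watch
s=get_state();print(s["time"],s["contact_force"])
```

```text
top0 35 [ 4.6  7.7 10.7]
top 34 [13.4 16.6 26.3]
side0 60 [ 7.7 11.8 13.6]
side 15 [17.6 19.2 26.3]
36.1083 [0.82338766 7.35625237 4.30287136]
```

Run:
```python
from h import *
pause(.4)
move_l([590.4,101,70],speed=80)
move_l([590.4,101,180],speed=200)
goto([450,250,250],[np.pi,0,np.pi/2-0.027])
w0=np.load("topw.npy");w0s=np.load("sidew.npy")
p,d,w=cloud("top");p2,d2,ws=cloud("side")
for n,a in(("top0",w0),("top",w),("side0",w0s),("side",ws)):
    X,Y,Z=np.moveaxis(a,-1,0)
    m=(X>560)&(X<615)&(Y>-10)&(Y<26)&(Z>58)&(Z<74);q=a[m]
    print(n,len(q),np.percentile(q[:,1],[10,50,90]).round(1))
    m=(X>575)&(X<612)&(Y>233)&(Y<255)&(Z>100);print("pad z",np.median(a[m][:,2]) if m.any() else None)
s=get_state();print(s["time"],s["contact_force"])
cv2.imwrite("pics/t12.png",cv2.resize(p[90:285,140:400],(800,600),interpolation=2));cv2.imwrite("pics/s12.png",cv2.resize(p2[140:330,130:380],(800,600)))
```

```text
top0 34 [ 4.6  7.7 10.7]
pad z 146.11544120997814
top 32 [13.4 16.5 19.6]
pad z 145.02099341671703
side0 49 [ 7.5 11.4 13.4]
pad z 147.36462349744204
side 48 [14.5 18.7 21.4]
pad z 146.14932847249042
38.7083 [-1.15995898  0.11059563 -0.05727027]
```

View pics/t12.png

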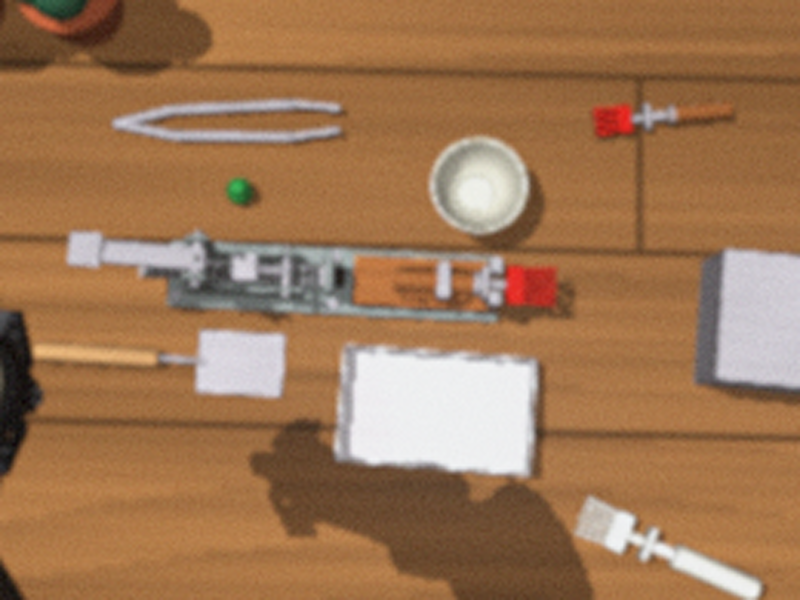

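View pics/s12.png

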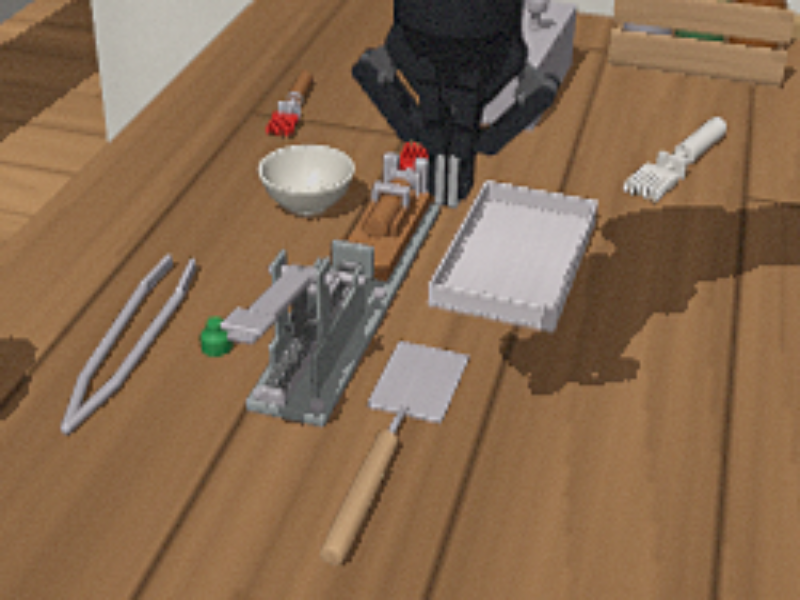

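Run:
```python
from h import *
from scipy.optimize import fsolve
def at(u,v,z):
    d=fsolve(lambda d:world("side",u,v,d[0])[2]-z,[900])[0];return world("side",u,v,d)
import cv2
a=cv2.imread("pics/s7.png");b=cv2.imread("pics/s12.png")
cv2.imwrite("pics/cmp.png",np.hstack([a[240:400,250:410].repeat(2,0).repeat(2,1),cv2.resize(b[210:300,310:400],(320,320))]))
for n,(u,v) in {"seat L":(190+300/6,160+283/6),"seat R":(190+374/6,160+291/6),"now L":(130+333/3.2,140+240/3.158),"now R":(130+373/3.2,140+247/3.158)}.items():print(n,at(u,v,70).round(1))
```

```text
seat L [601.5 -27.2  70. ]
seat R [564.3 -31.1  70. ]
now L [603.5  22.9  70. ]
now R [565.9  23.2  70. ]
```

View pics/cmp.png

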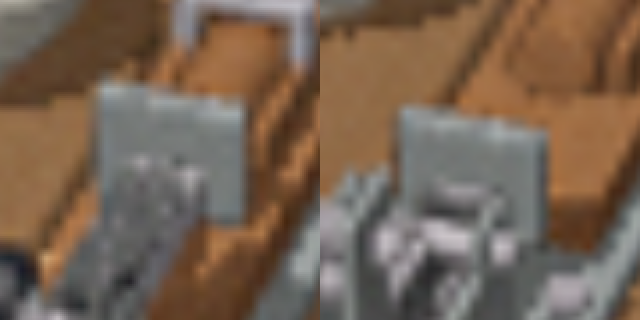

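Run:
```python
from h import *
print(get_state()["time"]);print(hand_in())
```

```text
38.7083
the job is handed in; nothing more can be done
None
```

The brush handle looks fully home, the jaw has sprung back and the trigger is up. I handed the job in at 38.7 s of robot time; it reported no verdict.

- **Pumping:** I pumped the trigger five times with shut fingers. The first four strokes ran to the hard stop. The fifth met a steady rise to about 15 N, 9 mm above the hard stop. I took that as seated and snug and held it for about half a second.
- **Release:** I let the trigger up, then held the release paddle down for about 2 s and moved the arm clear.

**Last checks**
- **Handle:** its butt end moved about 29 mm towards the collar, judged from the depth pictures. That fits the remaining gap plus the slack at the posts.
- **Jaw:** it sits 8 to 9 mm behind where it started and 50 to 54 mm behind its seated position. That puts it within 1 mm or so of the rear stop, and it did not move when I let the paddle up.
- **Trigger and bystanders:** the trigger pad is within about 1 mm of its starting height. In the last pictures the bystanders look unmoved and the arm is touching nothing.

**What disagreed**
- **Finger length:** shut, the fingertips ended about 28 mm behind the tool point in the pictures, not 11 mm ahead as stated. I found the contact heights by force and depth instead.
- **Side force:** while the paddle was held down, a side force of 6 to 7 N pushed the tool towards the tower. I think the drifting paddle dragged on the fingers. The jaw still came back, and the force was gone once the arm was clear.

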